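# Lean the control panel against the chassis

### The arm

A 6-joint arm with a two-finger parallel gripper is mounted at the origin on the work surface. World frame = base frame: x ahead of the robot, y to its left, z up, the work surface at z = 0. Lengths are in m, angles in rad, forces in N, time in s.
With the tool pointing down it reaches from about 0.3 to 0.775 m from the base axis. Payload 14.6 kg.
Tool frame: the origin (TCP) lies at the very end of the fingers, on their centre line; the grasp point (between the pads) lies 19 mm behind it; x points along the fingers, y is the direction in which the jaws open and shut, and the axes are right-handed (so a half turn about x gives the same grasp; the last joint's range is limited). The gripper opens to 94 mm and grips with 3 to 60 N. Pads are 16 mm wide; open, the fingers measure 119 mm over their backs; the gripper's body (75 mm by 177 mm) begins 78 mm behind the grasp point.
Start: joints at [-1.29, 0.3, 1.521, -0, 1.321, -0.067], TCP at [0.187, -0.517, 0.176] pointing down, gripper open.
Joint ranges: [-3.03, 3.03], [-0.79, 2.21], [0.23, 2.52], [-1.04, 4.18], [0, 3.07], [-2.55, 2.55]. Speed limits (rad/s): [2.22, 2.22, 2.57, 3.14, 3.14, 3.14].

### API

Orientations are given as [roll, pitch, yaw] about the fixed x, y, z axes, in that order (R = Rz(yaw) Ry(pitch) Rx(roll)).
In Python, from station import ctrl, viewer, hand_in gives the robot as it stands. The module is installed in compiled form; this text tells all that it offers.
- The arm moves only by the tool play_rows, never from a script. Its argument "deltas" is a list that holds one entry, the list of rows, each a list of 7 numbers: the shift along the tool's x, y, z in mm, then the turn, a rotation vector about the tool's x, y, z in rad, then the finger opening in mm, from 0 to 94. In form: [[[dx, dy, dz, ax, ay, az, gripper], ...]]. A call has 1 to 10 rows; each row shifts and turns the commanded pose from where the row before left it, along the tool's axes as they then stand; what a row does not reach is not made up. A row lasts 1/10 s, in which the tool goes at most 50 mm and 8.59 degrees, less where a joint would pass 70% of its speed; a pose out of reach is approached as far as the arm can. A call with a gripper value outside its range is refused whole. The fingers move at their own pace and stop on an object; "grip_force" is the grip in N (left out, the last holds). Time passes only in rows, so rows that do not move let the fingers close. It gives the time, the measured TCP pose, the force and the opening at its end, in the units of the state.
- ctrl.get_obs(): the state, without advancing time (a new reading comes with each control period).
- viewer.camera(name): name is "scene" or "top" or "wrist"; returns a dict with "img" (420x560x3 uint8, red, green, blue), "fx", "fy", "cx", "cy" (pixels), "distortion" ([k1, k2, p1, p2, k3] as OpenCV has them; the pictures are not rectified), "rvec" (rotation vector, rad) and "tvec" (3), from world to camera coordinates, as OpenCV has them. Camera axes: x right, y down, z forward; pixel columns grow to the right and rows downward; lengths in m; the calibration is good to about 2 mm. A picture is of the moment at which its call begins. There is no depth.
- hand_in(): hands the job in, once; it reports no verdict.
The state is a dict: "time_s": time; "qpos": joint angles; "joint_vel": joint speeds; "tau": joint torques, N m; "ee_pos": TCP position; "eef_rot": TCP orientation; "force": force on the tool from outside, world axes, zero at the start; "moment": the same for the moment, N m; "grip_width": finger opening in m.
Only numpy, scipy, OpenCV 4.12 (cv2) and the standard library are available. Lean on these libraries where they do the work, as an engineer would, in place of code of your own. Each camera call takes 0.05 s, during which the arm holds its last target.

### The job

Take the tall control panel with the push buttons out of the wooden rack and lean it back against the front of the steel chassis, right way up with its buttons facing outwards. Set its foot on the bench close behind the wooden stop bar, square to the bar and roughly centred on it, and let go so that it rests there by itself. Leave the shorter vented cover standing in the rack.

Things in the scene. Friction and masses are not known exactly. Their poses are not given: they have to be found in the camera images.
- panel_center (a point): centre (half-way up, mid-thickness) of the control panel: flat black board 220 mm tall (z), 160 wide (y), 10 thick (x), about 0.35 kg; +x comes out of the side with coloured buttons and two white dials, 4 mm proud; the top 60 mm is bare. It starts upright in a plywood rack with two slots 90 mm apart; slots are 14 mm wide, floor 10 mm and rims 45 mm above the bench.
- cover_center (a point): centre (half-way up, mid-thickness) of the vented cover, which stays where it is: a flat black board 150 mm tall (z), 160 wide (y) and 10 thick (x) with five horizontal vent lines and no buttons, standing upright in the other slot of the rack.
- chassis: steel chassis fixed to the bench: a plain closed box 240 mm wide (y), 130 deep (x), 120 high (z). Origin at the bottom of its flat upright front face, midway along; +x points out of that face, away from the robot, to the stop bar; the box extends 130 mm to -x. The leaning panel rests on the top edge of this face and overhangs it.
- stop_foot (a point): middle of the stop bar's face that looks at the chassis, at bench level. Wooden bar fixed to the bench parallel to the chassis front, 220 mm long (y), 16 thick (to +x from this point), 22 high; +x points away from the chassis. This face is 58 to 75 mm in front of the chassis front, so a panel with its foot at the bar leans back some 21 to 29 degrees from upright.
Mind the look-alikes: they are no part of the job. What is shaped like the part that bears panel_center but purple is not meant.

How it is judged:
At the end, for the whole second after the job is handed in: the control panel rests against the chassis right way up with its buttons outwards, tilted back 11 to 37 degrees from upright, its foot on the bench within about 18 mm behind the stop bar, within 35 mm of centred on the bar and within 11 degrees of square to it, at rest (angle between panel_center's own z axis and vertical between 0.2 and 0.65 rad and angle between panel_center's own x axis and vertical below 1.4 rad and angle between the y axis of panel_center and the y axis of stop_foot, either way round below 0.2 rad and x of stop_foot in the frame of panel_center between -0.008 and 0.022 m and z of stop_foot in the frame of panel_center between -0.128 and -0.1 m and y of panel_center in the frame of stop_foot between -0.035 and 0.035 m and contact force between panel and chassis above 0.1 N and linear speed of panel below 0.02 m/s and angular speed of panel below 0.1 rad/s); the robot touches nothing.
It fails at once if the vented cover is moved from its place by more than 15 mm (distance of cover_center from where it was at the start of the episode above 0.015 m).
It also fails if it takes over 45 s, if anything falls off the work surface, if the arm or the gripper's body presses on something with over 40 N, if the wrist force passes 120 N, or if a joint passes its speed limit or range.

## Working session

There is one attempt and no reset: what is moved stays moved. The work goes in short steps, Python scripts to look and compute and a tool call to move; the robot and the scene stay as the last step left them, time stands still between calls to the robot, and variables do not carry over. Pictures are saved under pics/ and viewed, and the job is handed in when it is done.

Besides the shell and the picture viewer there is one more tool, called after "Emit:" as name(argument=value, ...), one argument or row to a line, values as JSON. play_rows: Moves the arm, as the interface text tells. Its arguments: {"type":"object","properties":{"deltas":{"type":"array","items":{"type":"array","items":{"type":"array","items":{"type":"number"}}}},"grip_force":{"type":"number"}},"required":["deltas"]}

```bash
mkdir -p pics; python3 - <<'E'
from station import ctrl, viewer
import cv2,pickle
d={}
for n in ["scene","top","wrist"]:
    c=viewer.camera(n); d[n]=c
    cv2.imwrite(f"pics/{n}0.png",c["img"][:,:,::-1]); print(n,{k:v for k,v in c.items() if k!="img"})
pickle.dump(d,open("c0.pkl","wb"))
print(ctrl.get_obs())
E
```

```text
scene {'fx': 475.11400726616665, 'fy': 475.11400726616665, 'cx': 273.2209982625165, 'cy': 213.742880173697, 'distortion': array([0.02244023, 0.        , 0.        , 0.        , 0.        ]), 'rvec': array([ 2.36392662,  0.92860841, -0.28392759]), 'tvec': array([-0.404881  , -0.13308046,  1.20244442])}
top {'fx': 400.33373366053496, 'fy': 400.33373366053496, 'cx': 286.1575575821971, 'cy': 207.84301770301238, 'distortion': array([0.02009403, 0.        , 0.        , 0.        , 0.        ]), 'rvec': array([ 2.13680517, -2.20222365,  0.05328552]), 'tvec': array([0.10792114, 0.45234563, 0.8521022 ])}
wrist {'fx': 370.24230744412256, 'fy': 370.24230744412256, 'cx': 277.3573566937296, 'cy': 205.43409678165054, 'distortion': array([0.02340935, 0.        , 0.        , 0.        , 0.        ]), 'rvec': array([-2.39673943,  1.67986987,  0.2114429 ]), 'tvec': array([-0.54968035, -0.02582452,  0.38911781])}
{'time_s': 0.15, 'qpos': array([-1.28961626e+00,  3.00328088e-01,  1.52142355e+00,  2.13708412e-05,
        1.32065657e+00, -6.66072253e-02]), 'joint_vel': array([-0.00123296, -0.00025129, -0.00052443,  0.00202261,  0.00123076,
        0.00151082]), 'tau': array([ 8.89142029e-04, -5.31955612e+01, -3.52820385e+01,  7.08239595e-02,
        2.35714886e-02, -5.46923070e-05]), 'ee_pos': array([ 0.18739211, -0.51687261,  0.17573142]), 'eef_rot': array([-1.66278114,  1.5699805 ,  1.82659351]), 'force': array([ 0.79954003, -0.74977842, -0.60699841]), 'moment': array([-0.03978118, -0.02331732, -0.01698909]), 'grip_width': 0.09371792780939914}
```

View pics/scene0.png

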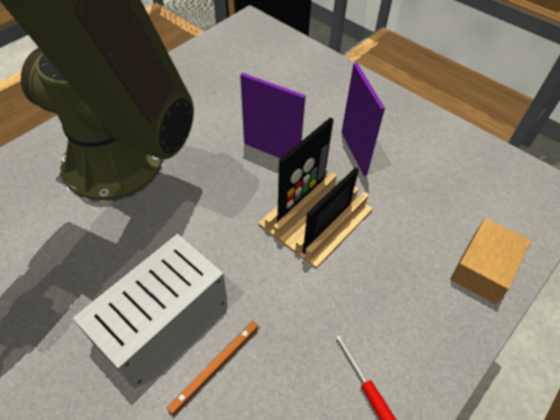

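View pics/top0.png

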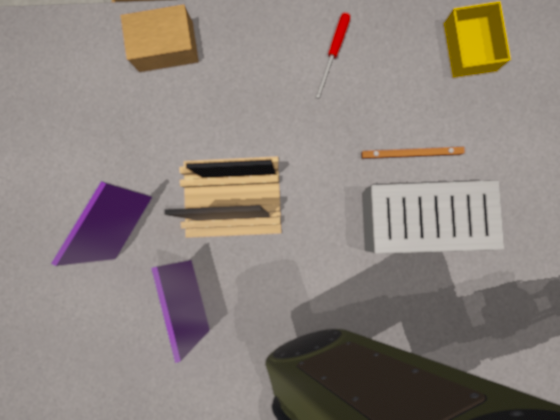

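View pics/wrist0.png

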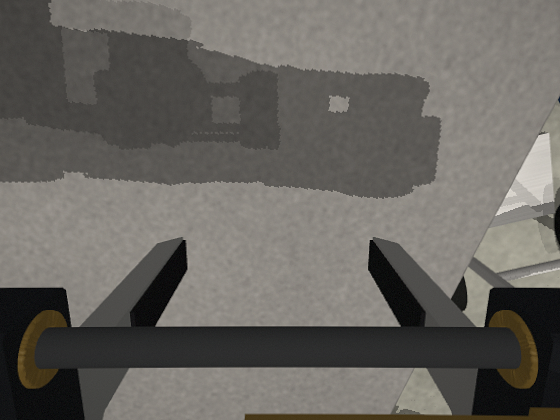

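```bash
cat > h.py <<'E'
import cv2,numpy as np,pickle
def ray(c,uv):
    K=np.array([[c['fx'],0,c['cx']],[0,c['fy'],c['cy']],[0,0,1.]])
    p=cv2.undistortPoints(np.array(uv,float).reshape(-1,1,2),K,c['distortion']).reshape(-1,2)
    R=cv2.Rodrigues(c['rvec'])[0]
    d=np.c_[p,np.ones(len(p))]@R
    o=-R.T@c['tvec']
    return o,d
def onz(c,uv,z):
    o,d=ray(c,uv); t=(z-o[2])/d[:,2]; return o+d*t[:,None]
def tri(c1,a,c2,b):
    out=[]
    for p,q in zip(a,b):
        o1,d1=ray(c1,[p]);o2,d2=ray(c2,[q]);d1=d1[0];d2=d2[0]
        s=np.linalg.lstsq(np.c_[d1,-d2],o2-o1,rcond=None)[0]
        x=o1+d1*s[0];y=o2+d2*s[1]; out.append(np.r_[(x+y)/2,np.linalg.norm(x-y)])
    return np.array(out)
def proj(c,P):
    K=np.array([[c['fx'],0,c['cx']],[0,c['fy'],c['cy']],[0,0,1.]])
    return cv2.projectPoints(np.array(P,float).reshape(-1,1,3),c['rvec'],c['tvec'],K,c['distortion'])[0].reshape(-1,2)
def crop(img,x0,y0,x1,y1,s,name):
    im=cv2.resize(img[y0:y1,x0:x1,::-1],None,fx=s,fy=s,interpolation=cv2.INTER_CUBIC)
    for x in range((x0+9)//10*10,x1,10): cv2.putText(im,str(x) if x%20==0 else '|',((x-x0)*s,8),0,.3,(0,255,255),1)
    for y in range((y0+9)//10*10,y1,10): cv2.putText(im,str(y),(0,(y-y0)*s+4),0,.3,(0,255,255),1)
    cv2.imwrite(name,im)
E
python3 - <<'E'
from h import *
d=pickle.load(open("c0.pkl","rb"))
crop(d['top']['img'],150,140,300,250,5,'pics/t_rack.png')
crop(d['top']['img'],350,130,510,260,5,'pics/t_ch.png')
crop(d['scene']['img'],240,100,390,220,5,'pics/s_rack.png')
E
```

```text
(no output)
```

View pics/t_rack.png

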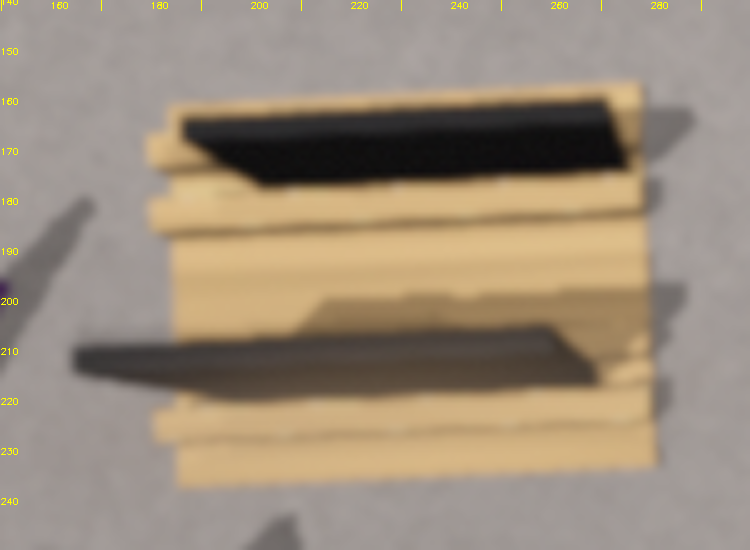

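View pics/t_ch.png

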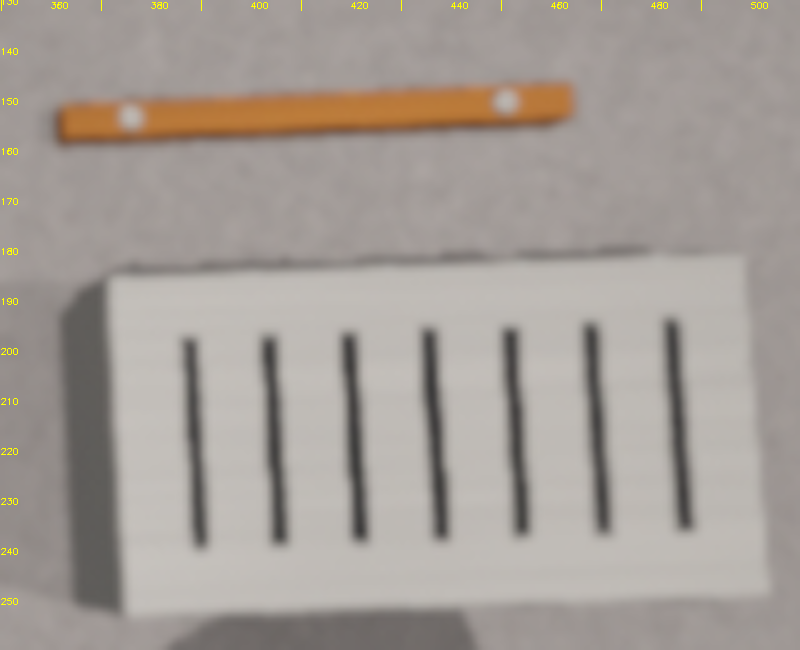

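View pics/s_rack.png

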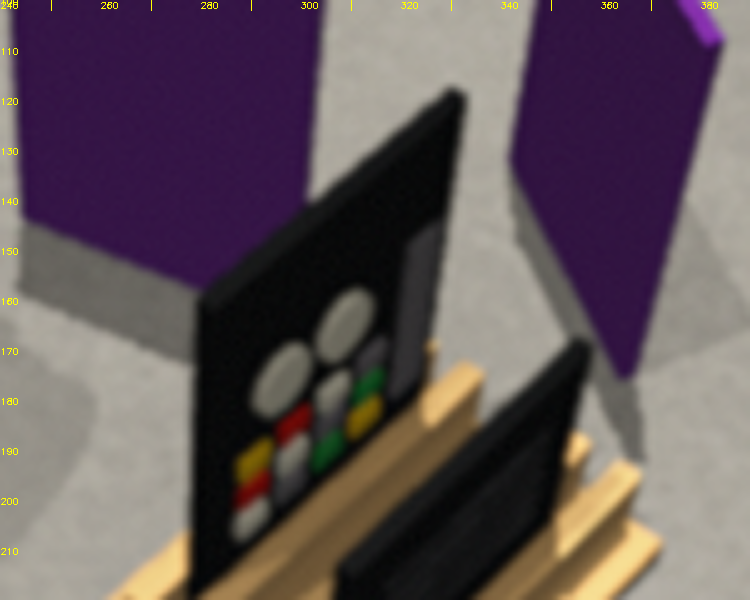

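```bash
python3 - <<'E'
from h import *
np.set_printoptions(precision=4,suppress=True)
d=pickle.load(open("c0.pkl","rb")); t=d['top'];s=d['scene']
print('cams',ray(t,[[0,0]])[0],ray(s,[[0,0]])[0])
print('panel top',onz(t,[[165,209.5],[164.7,214.5],[260,205],[262,210.3]],.23))
print('panel top scene back/front',onz(s,[[279,158],[331,118],[281,162],[332.5,120.5]],.23))
print('cover top',onz(t,[[186.5,163.5],[186.5,167.5],[271,159.5],[272,164]],.16))
print('chassis top',onz(t,[[371.5,185],[499,181],[504,249],[374.5,253]],.12))
print('bar top',onz(t,[[362,151],[464.5,147],[464.8,154],[362.3,158]],.022))
print('rack', onz(t,[[184,161],[278,156.5],[281.5,233],[185.5,237]],.01))
# button positions scene for panel plane x
E
```

```text
cams [0.389  0.0719 0.8865] [ 0.8397 -0.3305  0.9018]
panel top [[0.4427 0.2894 0.23  ]
 [0.4345 0.29   0.23  ]
 [0.4453 0.1318 0.23  ]
 [0.4364 0.1287 0.23  ]]
panel top scene back/front [[0.4362 0.1361 0.23  ]
 [0.4396 0.2905 0.23  ]
 [0.4459 0.1312 0.23  ]
 [0.4464 0.2868 0.23  ]]
cover top [[0.5324 0.2722 0.16  ]
 [0.5249 0.2723 0.16  ]
 [0.5346 0.1159 0.16  ]
 [0.5261 0.1143 0.16  ]]
chassis top [[ 0.4864 -0.0731  0.12  ]
 [ 0.486  -0.3124  0.12  ]
 [ 0.3579 -0.3127  0.12  ]
 [ 0.3568 -0.0729  0.12  ]]
bar top [[ 0.574  -0.0745  0.022 ]
 [ 0.5746 -0.2939  0.022 ]
 [ 0.5593 -0.2936  0.022 ]
 [ 0.5585 -0.0745  0.022 ]]
rack [[0.5678 0.3191 0.01  ]
 [0.5708 0.1092 0.01  ]
 [0.4012 0.1062 0.01  ]
 [0.3987 0.3174 0.01  ]]
```

```bash
cat > mv.py <<'E'
from h import *
from scipy.spatial.transform import Rotation as Ro
np.set_printoptions(precision=4,suppress=True)
def pose(o): return np.array(o['ee_pos']),Ro.from_euler('xyz',o['eef_rot'])
def target(theta=0,yaw=0,sgn=1):
    # tool x = -u ; tool y = sgn*n
    u=np.array([-np.sin(theta),0,np.cos(theta)]);n=np.array([np.cos(theta),0,np.sin(theta)])
    X=-u;Y=sgn*n;Z=np.cross(X,Y)
    return Ro.from_euler('z',yaw)*Ro.from_matrix(np.c_[X,Y,Z])
def plan(o,p1,R1,n):
    """uniform rows from present pose: constant rotvec, tool-frame shift per row"""
    p,R=pose(o); rv=(R.inv()*R1).as_rotvec()/n
    step=(np.array(p1)-p)/n
    print('rot/row',rv,'deg',np.degrees(np.linalg.norm(rv)))
    for i in range(n):
        Ri=R*Ro.from_rotvec(rv*i)
        print(np.round(np.r_[Ri.inv().apply(step)*1000],1),np.round(rv,4))
E
python3 - <<'E'
from mv import *
from station import ctrl
o=ctrl.get_obs();p,R=pose(o);print(R.as_matrix())
for s in (1,-1): print(s,(R.inv()*target(0,0.013,s)).as_rotvec())
d=pickle.load(open("c0.pkl","rb"));t=d['top']
print(onz(t,[[102,182],[150,198],[52,265],[115,258],[153,268],[192,260],[178,360],[209,328]],.2))
E
```

```text
[[-0.0002  0.3408 -0.9401]
 [ 0.0008 -0.9401 -0.3408]
 [-1.     -0.0008 -0.0001]]
1 [-1.236  -0.0006  0.0007]
-1 [1.9056 0.0007 0.0006]
[[0.4967 0.4094 0.2   ]
 [0.466  0.3254 0.2   ]
 [0.3557 0.4946 0.2   ]
 [0.3643 0.3861 0.2   ]
 [0.3454 0.3206 0.2   ]
 [0.357  0.2534 0.2   ]
 [0.1913 0.2784 0.2   ]
 [0.2424 0.2256 0.2   ]]
```

Emit:
play_rows(
  deltas=[
    [[-15, 0, 0, -0.1373, 0, 0, 60], [-15, 0, 0, -0.1373, 0, 0, 60], [-15, 0, 0, -0.1373, 0, 0, 60], [-15, 0, 0, -0.1373, 0, 0, 60], [-15, 0, 0, -0.1373, 0, 0, 60], [-15, 0, 0, -0.1373, 0, 0, 60], [-15, 0, 0, -0.1373, 0, 0, 60], [-15, 0, 0, -0.1373, 0, 0, 60], [-15, 0, 0, -0.1373, 0, 0, 60]],
  ],
  grip_force=30,
)

```text
time_s: 1.05
ee_pos: [0.1874, -0.5169, 0.3115]
eef_rot: [-2.807, 1.57, 1.923]
force: [0.2, -0.1, 0.0]
grip_width: 0.0599
```

Emit:
play_rows(
  deltas=[
    [[0, 15, -28, 0, 0, 0, 60], [0, 15, -28, 0, 0, 0, 60], [0, 15, -28, 0, 0, 0, 60], [0, 15, -28, 0, 0, 0, 60], [0, 15, -28, 0, 0, 0, 60], [0, 15, -28, 0, 0, 0, 60], [0, 15, -28, 0, 0, 0, 60], [0, 15, -28, 0, 0, 0, 60], [0, 15, -28, 0, 0, 0, 60], [0, 15, -28, 0, 0, 0, 60]],
  ],
)

```text
time_s: 2.05
ee_pos: [0.3342, -0.2339, 0.311]
eef_rot: [-2.361, 1.571, 2.364]
force: [0.6, -1.0, 0.5]
grip_width: 0.06
```

Emit:
play_rows(
  deltas=[
    [[0, 10, -30, 0, 0, 0, 60], [0, 10, -30, 0, 0, 0, 60], [0, 10, -30, 0, 0, 0, 60], [0, 10, -30, 0, 0, 0, 60], [0, 10, -30, 0, 0, 0, 60], [0, 10, -30, 0, 0, 0, 60], [0, 10, -30, 0, 0, 0, 60], [0, 10, -30, 0, 0, 0, 60], [0, 10, -30, 0, 0, 0, 60], [0, 10, -30, 0, 0, 0, 60]],
  ],
)

```text
time_s: 3.05
ee_pos: [0.4302, 0.0674, 0.3111]
eef_rot: [-1.194, 1.571, -2.752]
force: [0.7, -0.5, 0.1]
grip_width: 0.0604
```

```bash
python3 - <<'E'
from mv import *
from station import ctrl
o=ctrl.get_obs();plan(o,[0.4395,0.211,0.28],target(0,0.013),6)
E
```

```text
rot/row [-0.  0.  0.] deg 0.002431859697387132
[  5.2   1.9 -23.9] [-0.  0.  0.]
[  5.2   1.9 -23.9] [-0.  0.  0.]
[  5.2   1.9 -23.9] [-0.  0.  0.]
[  5.2   1.9 -23.9] [-0.  0.  0.]
[  5.2   1.9 -23.9] [-0.  0.  0.]
[  5.2   1.9 -23.9] [-0.  0.  0.]
```

Emit:
play_rows(
  deltas=[
    [[5.2, 1.9, -24, 0, 0, 0, 60], [5.2, 1.9, -24, 0, 0, 0, 60], [5.2, 1.9, -24, 0, 0, 0, 60], [5.2, 1.9, -24, 0, 0, 0, 60], [5.2, 1.9, -24, 0, 0, 0, 60], [5.2, 1.9, -24, 0, 0, 0, 60], [0, 0, 0, 0, 0, 0, 60]],
  ],
)

```text
time_s: 3.75
ee_pos: [0.4392, 0.2119, 0.2788]
eef_rot: [-1.34, 1.569, -2.896]
force: [-0.3, -0.6, 0.3]
grip_width: 0.0605
```

```bash
python3 - <<'E'
from mv import *
from station import ctrl,viewer
o=ctrl.get_obs();print(o['ee_pos'])
for n in ["wrist","scene"]:
    c=viewer.camera(n); cv2.imwrite(f"pics/{n}1.png",c["img"][:,:,::-1])
    pickle.dump(c,open(n+"1.pkl","wb"))
E
```

```text
[0.4392 0.2119 0.2788]
```

View pics/wrist1.png

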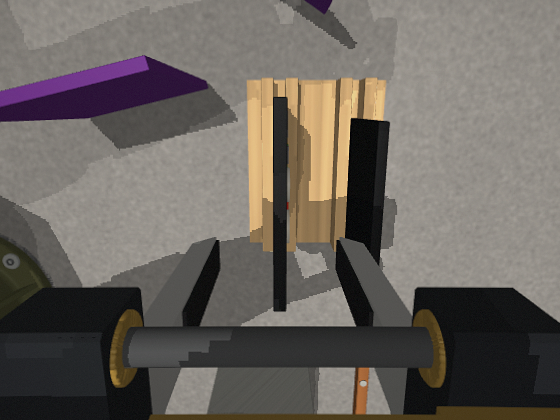

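View pics/scene1.png

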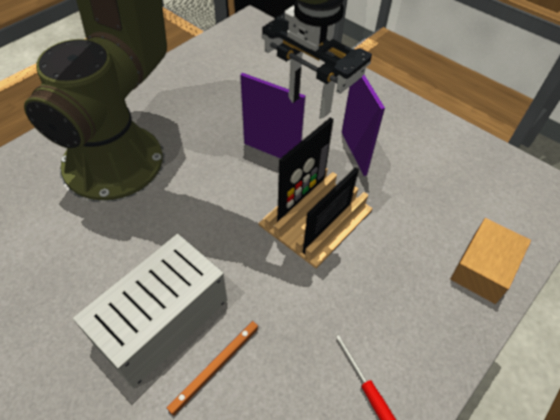

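```bash
python3 - <<'E'
from mv import *
c=pickle.load(open("wrist1.pkl","rb"))
print(onz(c,[[273.5,97],[287,97],[273.5,310],[286.5,310],[280,204]],.23))
print(proj(c,[[.4392,.2119,.2788]]))
E
```

```text
[[0.4353 0.2926 0.23  ]
 [0.4443 0.2927 0.23  ]
 [0.4374 0.1345 0.23  ]
 [0.4474 0.1347 0.23  ]
 [0.4409 0.2191 0.23  ]]
[[277.302  236.1537]]
```

Emit:
play_rows(
  deltas=[
    [[14.5, 0.5, 0, 0, 0, 0, 60], [14.5, 0.5, 0, 0, 0, 0, 60], [14.5, 0.5, 0, 0, 0, 0, 60], [14.5, 0, 0, 0, 0, 0, 60], [14.5, 0, 0, 0, 0, 0, 60], [14.5, 0, 0, 0, 0, 0, 60], [0, 0, 0, 0, 0, 0, 60]],
  ],
)

```text
time_s: 4.55
ee_pos: [0.4406, 0.209, 0.1918]
eef_rot: [-1.169, 1.568, -2.728]
force: [-1.0, -0.8, -0.1]
grip_width: 0.0598
```

Emit:
play_rows(
  deltas=[
    [[0, 0, 0, 0, 0, 0, 0], [0, 0, 0, 0, 0, 0, 0], [0, 0, 0, 0, 0, 0, 0], [0, 0, 0, 0, 0, 0, 0], [0, 0, 0, 0, 0, 0, 0], [0, 0, 0, 0, 0, 0, 0], [0, 0, 0, 0, 0, 0, 0], [0, 0, 0, 0, 0, 0, 0]],
  ],
  grip_force=30,
)

```text
time_s: 5.35
ee_pos: [0.4411, 0.2103, 0.193]
eef_rot: [2.106, 1.571, 0.548]
force: [0.2, 0.4, 0.3]
grip_width: 0.0101
```

Emit:
play_rows(
  deltas=[
    [[-8, 0, 0, 0, 0, 0, 0], [-15, 0, 0, 0, 0, 0, 0], [-18, 0, 0, 0, 0, 0, 0], [-20, 0, 0, 0, 0, 0, 0], [-20, 0, 0, 0, 0, 0, 0], [-20, 0, 0, 0, 0, 0, 0], [-20, 0, 0, 0, 0, 0, 0], [-20, 0, 0, 0, 0, 0, 0], [-20, 0, 0, 0, 0, 0, 0], [-14, 0, 0, 0, 0, 0, 0]],
  ],
)

```text
time_s: 6.35
ee_pos: [0.441, 0.2102, 0.3696]
eef_rot: [1.963, 1.57, 0.405]
force: [0.6, 0.0, -2.7]
grip_width: 0.01
```

```bash
python3 - <<'E'
from mv import *
from station import ctrl,viewer
o=ctrl.get_obs();print(o['ee_pos'],o['force'],o['grip_width'])
c=viewer.camera("scene"); cv2.imwrite("pics/scene2.png",c["img"][:,:,::-1])
E
```

```text
[0.441  0.2102 0.3696] [ 0.6175  0.0299 -2.7494] 0.00998084292544518
```

View pics/scene2.png

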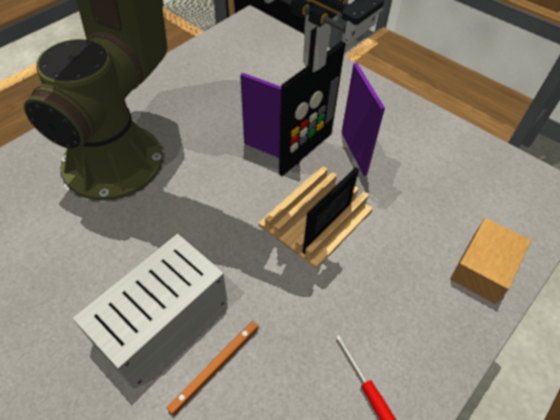

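Emit:
play_rows(
  deltas=[
    [[0, 2, 12, 0, 0, 0, 0], [0, 2, 24, 0, 0, 0, 0], [0, 2, 30, 0, 0, 0, 0], [0, 2, 30, 0, 0, 0, 0], [0, 2, 30, 0, 0, 0, 0], [0, 2, 30, 0, 0, 0, 0], [0, 2, 30, 0, 0, 0, 0], [0, 2, 30, 0, 0, 0, 0], [0, 2, 30, 0, 0, 0, 0], [0, 2, 30, 0, 0, 0, 0]],
  ],
)

```text
time_s: 7.4
ee_pos: [0.464, -0.0674, 0.3669]
eef_rot: [-1.719, 1.569, 3.006]
force: [0.3, 2.3, -3.2]
grip_width: 0.0095
```

Emit:
play_rows(
  deltas=[
    [[0, 2, 30, 0, 0, 0, 0], [0, 2, 30, 0, 0, 0, 0], [0, 2, 30, 0, 0, 0, 0], [0, 2, 20, 0, 0, 0, 0], [0, 0, 8, 0, 0, 0, 0], [0, 0, 2, 0, 0, 0, 0], [0, 0, 0, 0, 0, 0, 0]],
  ],
)

```text
time_s: 8.1
ee_pos: [0.4739, -0.1851, 0.3677]
eef_rot: [-2.22, 1.57, 2.506]
force: [0.6, 0.6, -3.1]
grip_width: 0.0099
```

```bash
python3 - <<'E'
from mv import *
from station import ctrl
o=ctrl.get_obs();print(o['ee_pos'],o['grip_width'],o['force']);plan(o,[0.4736,-.186,0.36],target(np.radians(24.5),0.003),6)
E
```

```text
[ 0.4739 -0.1851  0.3677] 0.009934926810533101 [ 0.5514  0.6411 -3.065 ]
rot/row [ 0.0016 -0.0004  0.0713] deg 4.088598390872242
[ 1.3 -0.1  0.2] [ 0.0016 -0.0004  0.0713]
[ 1.3 -0.1  0.2] [ 0.0016 -0.0004  0.0713]
[ 1.3 -0.2  0.2] [ 0.0016 -0.0004  0.0713]
[ 1.2 -0.3  0.2] [ 0.0016 -0.0004  0.0713]
[ 1.2 -0.4  0.2] [ 0.0016 -0.0004  0.0713]
[ 1.2 -0.5  0.2] [ 0.0016 -0.0004  0.0713]
```

Emit:
play_rows(
  deltas=[
    [[1.3, -0.1, 0.2, 0.0016, 0, 0.0713, 0], [1.3, -0.1, 0.2, 0.0016, 0, 0.0713, 0], [1.3, -0.2, 0.2, 0.0016, 0, 0.0713, 0], [1.2, -0.3, 0.2, 0.0016, 0, 0.0713, 0], [1.2, -0.4, 0.2, 0.0016, 0, 0.0713, 0], [1.2, -0.5, 0.2, 0.0016, 0, 0.0713, 0], [0, 0, 0, 0, 0, 0, 0]],
  ],
)

```text
time_s: 8.8
ee_pos: [0.4729, -0.1856, 0.3601]
eef_rot: [1.576, 1.142, 0.008]
force: [-1.1, -0.2, -4.5]
grip_width: 0.0095
```

```bash
python3 - <<'E'
from mv import *
from station import ctrl
o=ctrl.get_obs();print(o['ee_pos'],o['grip_width'],o['force']);plan(o,[0.4736,-.186,0.205],target(np.radians(24.5),0.003),8)
E
```

```text
[ 0.4729 -0.1856  0.3601] 0.009507884010936331 [-1.1276 -0.1983 -4.5249]
rot/row [-0.     -0.0003 -0.0001] deg 0.01792319311213021
[17.7 -8.   0.1] [-0.     -0.0003 -0.0001]
[17.7 -8.   0.1] [-0.     -0.0003 -0.0001]
[17.7 -8.   0.1] [-0.     -0.0003 -0.0001]
[17.7 -8.   0.1] [-0.     -0.0003 -0.0001]
[17.7 -8.   0.1] [-0.     -0.0003 -0.0001]
[17.7 -8.   0.1] [-0.     -0.0003 -0.0001]
[17.7 -8.   0.1] [-0.     -0.0003 -0.0001]
[17.7 -8.   0.1] [-0.     -0.0003 -0.0001]
```

Emit:
play_rows(
  deltas=[
    [[10, -4.5, 0, 0, 0, 0, 0], [18, -8.2, 0, 0, 0, 0, 0], [20, -9.1, 0, 0, 0, 0, 0], [20, -9.1, 0, 0, 0, 0, 0], [20, -9.1, 0, 0, 0, 0, 0], [18, -8.2, 0, 0, 0, 0, 0], [15, -6.8, 0, 0, 0, 0, 0], [12, -5.4, 0, 0, 0, 0, 0], [8, -3.6, 0, 0, 0, 0, 0], [0, 0, 0, 0, 0, 0, 0]],
  ],
)

```text
time_s: 9.8
ee_pos: [0.474, -0.1856, 0.2039]
eef_rot: [1.579, 1.146, 0.012]
force: [0.0, 0.9, -3.0]
grip_width: 0.0096
```

```bash
python3 - <<'E'
from mv import *
from station import ctrl,viewer
o=ctrl.get_obs();print(o['ee_pos'],o['eef_rot'],o['grip_width'],o['force']);plan(o,[0.4736,-.186,0.169],target(np.radians(24.5),0.003),8)
for n in ("scene","top"):
    c=viewer.camera(n); cv2.imwrite(f"pics/{n}3.png",c["img"][:,:,::-1]);pickle.dump(c,open(n+"3.pkl","wb"))
    im=c['img']
    crop(im,*((90,150,310,420) if n=='scene' else (330,110,530,260)),3 if n=='top' else 2,f"pics/{n}3c.png")
E
```

```text
[ 0.474  -0.1856  0.2039] [1.5789 1.1459 0.0118] 0.00958456949143116 [ 0.0145  0.9312 -2.9921]
rot/row [-0.     -0.0005  0.0003] deg 0.03266120185324351
[ 4.  -1.8  0.1] [-0.     -0.0005  0.0003]
[ 4.  -1.8  0.1] [-0.     -0.0005  0.0003]
[ 4.  -1.8  0.1] [-0.     -0.0005  0.0003]
[ 4.  -1.8  0.1] [-0.     -0.0005  0.0003]
[ 4.  -1.8  0.1] [-0.     -0.0005  0.0003]
[ 4.  -1.8  0. ] [-0.     -0.0005  0.0003]
[ 3.9 -1.8  0. ] [-0.     -0.0005  0.0003]
[ 3.9 -1.8  0. ] [-0.     -0.0005  0.0003]
```

View pics/scene3c.png

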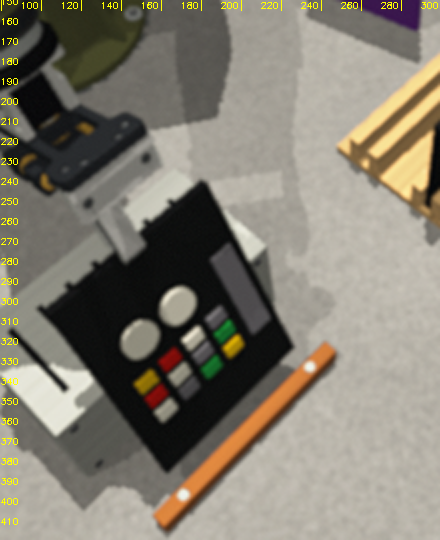

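View pics/top3c.png

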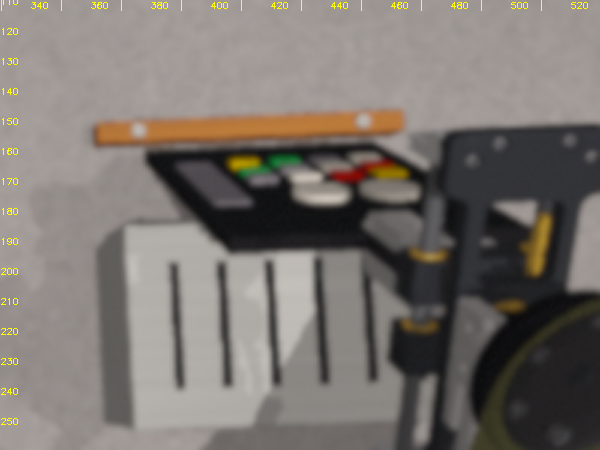

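```bash
python3 - <<'E'
from mv import *
c=pickle.load(open("scene3.pkl","rb"));t=pickle.load(open("top3.pkl","rb"))
print(onz(c,[[173.5,385],[236.5,323.5]],.0415)); print(onz(t,[[379,161]],.0415))
E
```

```text
[[ 0.5506 -0.2602  0.0415]
 [ 0.5506 -0.1043  0.0415]]
[[ 0.547  -0.106   0.0415]]
```

Emit:
play_rows(
  deltas=[
    [[5, -2.3, 0, 0, 0, 0, 0], [5, -2.3, 0, 0, 0, 0, 0], [5, -2.3, 0, 0, 0, 0, 0], [5, -2.3, 0, 0, 0, 0, 0], [3.5, -1.6, 0, 0, 0, 0, 0], [2.5, -1.1, 0, 0, 0, 0, 0], [0, 0, 0, 0, 0, 0, 0]],
  ],
)

```text
time_s: 10.6
ee_pos: [0.474, -0.1862, 0.1764]
eef_rot: [1.577, 1.143, 0.009]
force: [0.5, 0.5, -3.7]
grip_width: 0.0097
```

Emit:
play_rows(
  deltas=[
    [[1.2, 0, 0, 0, 0, 0, 0], [1.2, 0, 0, 0, 0, 0, 0], [1.2, 0, 0, 0, 0, 0, 0], [1.2, 0, 0, 0, 0, 0, 0], [1.2, 0, 0, 0, 0, 0, 0], [1.2, 0, 0, 0, 0, 0, 0], [0, 0, 0, 0, 0, 0, 0]],
  ],
)

```text
time_s: 11.3
ee_pos: [0.4771, -0.1861, 0.17]
eef_rot: [1.576, 1.143, 0.008]
force: [0.4, 0.4, -3.5]
grip_width: 0.0093
```

Emit:
play_rows(
  deltas=[
    [[0.9, -0.4, 0, 0, 0, 0, 0], [0, 0, 0, 0, 0, 0, 0]],
  ],
)

```text
time_s: 11.5
ee_pos: [0.4774, -0.1863, 0.1698]
eef_rot: [1.575, 1.142, 0.007]
force: [-2.2, 0.5, 1.8]
grip_width: 0.0096
```

Emit:
play_rows(
  deltas=[
    [[0.9, -0.4, 0, 0, 0, 0, 0], [0, 0, 0, 0, 0, 0, 0]],
  ],
)

```text
time_s: 11.7
ee_pos: [0.4778, -0.1865, 0.1698]
eef_rot: [1.573, 1.14, 0.005]
force: [-6.1, 2.6, 11.5]
grip_width: 0.0096
```

Emit:
play_rows(
  deltas=[
    [[-0.9, 0.4, 0, 0, 0, 0, 14], [0, 0, 0, 0, 0, 0, 18], [0, 0, 0, 0, 0, 0, 24], [0, 0, 0, 0, 0, 0, 32], [0, 0, 0, 0, 0, 0, 40], [0, 0, 0, 0, 0, 0, 40], [0, 0, 0, 0, 0, 0, 40]],
  ],
)

```text
time_s: 12.4
ee_pos: [0.4772, -0.1862, 0.1692]
eef_rot: [1.576, 1.143, 0.008]
force: [0.5, -0.6, -0.1]
grip_width: 0.04
```

```bash
python3 - <<'E'
from mv import *
from station import ctrl,viewer
o=ctrl.get_obs();print(o['ee_pos'],o['eef_rot'],o['grip_width'],o['force'])
for n in ("scene","wrist"):
    c=viewer.camera(n); cv2.imwrite(f"pics/{n}4.png",c["img"][:,:,::-1]);pickle.dump(c,open(n+"4.pkl","wb"))
    if n=='scene':crop(c['img'],90,150,310,420,2,f"pics/{n}4c.png")
E
```

```text
[ 0.4772 -0.1862  0.1692] [1.5757 1.143  0.0079] 0.03995476822162061 [ 0.4509 -0.6438 -0.0726]
```

View pics/scene4c.png

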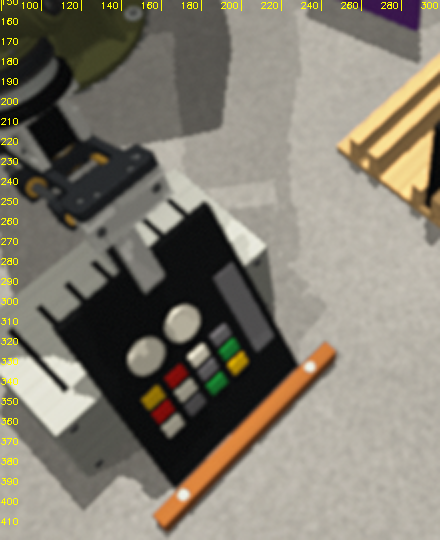

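View pics/wrist4.png

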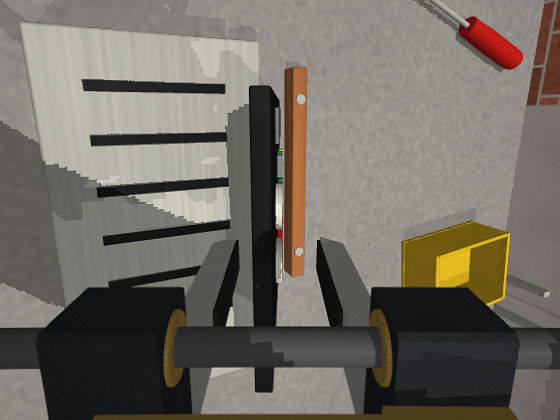

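The panel stands behind the bar, leaning on the chassis, with clear gaps to both open fingers (wrist view: panel at u≈263, fingers at 235 and 320). I'll retract along the tool axis.

Emit:
play_rows(
  deltas=[
    [[-6, 0, 0, 0, 0, 0, 40], [-12, 0, 0, 0, 0, 0, 40], [-15, 0, 0, 0, 0, 0, 40], [-20, 0, 0, 0, 0, 0, 40], [-20, 0, 0, 0, 0, 0, 40], [-20, 0, 0, 0, 0, 0, 40], [-20, 0, 0, 0, 0, 0, 40], [-20, 0, 0, 0, 0, 0, 40], [-10, 0, 0, 0, 0, 0, 40], [0, 0, 0, 0, 0, 0, 40]],
  ],
)

```text
time_s: 13.5
ee_pos: [0.4177, -0.187, 0.3009]
eef_rot: [1.571, 1.141, 0.003]
force: [-0.1, 0.0, -0.2]
grip_width: 0.0398
```

```bash
python3 - <<'E'
from mv import *
from station import ctrl,viewer
o=ctrl.get_obs();print(o['time_s'],o['ee_pos'],o['force'])
for n in ("scene","top"):
    c=viewer.camera(n);pickle.dump(c,open(n+"5.pkl","wb"))
    crop(c['img'],*((90,150,390,420) if n=='scene' else (160,110,530,260)),2,f"pics/{n}5c.png")
E
```

```text
13.5 [ 0.4177 -0.187   0.3009] [-0.1     0.0252 -0.2348]
```

View pics/scene5c.png

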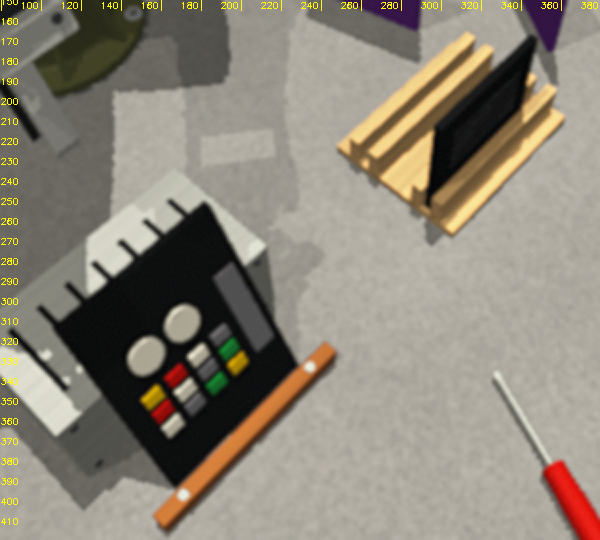

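View pics/top5c.png

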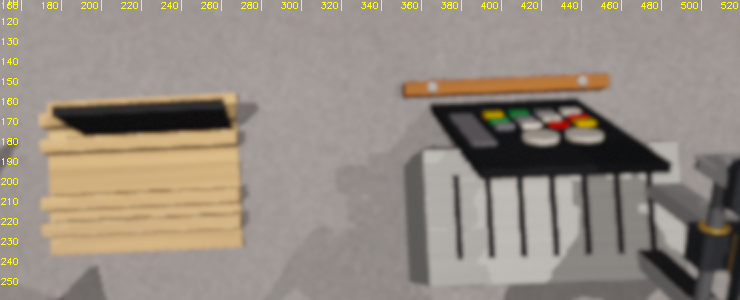

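```bash
python3 - <<'E'
from mv import *
from station import ctrl
t=pickle.load(open("top5.pkl","rb"));c=pickle.load(open("scene5.pkl","rb"))
print(onz(t,[[376,162],[449,160]],.004),'top',onz(t,[[400,197],[495,193]],.197))
# triangulate top-left(+y) and right corners (back/front approx)
print(tri(t,[[399,197],[494.5,193]],c,[[90+207/2,150+203/2],[90+53/2,150+326/2]]))
print('cover',onz(t,[[186.5,163.5],[271,159.5]],.16))
E
```

```text
[[ 0.552  -0.1072  0.004 ]
 [ 0.5508 -0.2664  0.004 ]] top [[ 0.4543 -0.1061  0.197 ]
 [ 0.456  -0.2658  0.197 ]]
[[ 0.4548 -0.1038  0.1971  0.0015]
 [ 0.4553 -0.262   0.2033  0.0002]]
cover [[0.5324 0.2722 0.16  ]
 [0.5346 0.1159 0.16  ]]
```

```bash
python3 -c "
from station import hand_in
print(hand_in())"
```

```text
the job is handed in; nothing more can be done
None
```

I moved the control panel out of the rack and leaned it against the chassis front, buttons facing outwards. I then let go, backed the gripper clear and handed the job in at about 13.5 s. No verdict was reported.

These are the last camera checks, made before hand-in:

| Check | Measured | Limit |
|---|---|---|
| Tilt back from upright | about 26° | 11 to 37° |
| Gap from foot to stop bar | about 8 mm | about 18 mm |
| Panel centre off the bar's centre | about 2 mm | 35 mm |
| Angle to the bar | under 1° | 11° |

- **Robot:** the measured tool force was near zero after backing off, and the pictures show it clear of everything.
- **Vented cover:** it still stands in the rack and looks unmoved in both views.
- **Disagreements:** the top and scene views differed by about 3–4 mm, so the gap is only good to that, still inside the limit.
- **Not measured directly:** contact with the chassis is judged from the pictures, not from a force reading. The two pictures before and after backing off show the panel in the same place.

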